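Slide the slim slide carrier under the reader bridge

TASK

Two grey microscope-slide carriers lie in front of the low white reader bridge; only the slim one fits under it. Push the slim carrier along the bench with the fingers, in line with the bridge, and slide it in at the flared mouth and under the arch until its far end rests squarely against the stop bar. Do not pick it up or tip it, leave the deep carrier and the other things where they are, and draw the hand back at the end.

Things in the scene. Friction and masses are not known exactly. Their poses are not given: they have to be found in the camera images.
- slim_carrier: the slim carrier: a grey plastic tray with two microscope slides side by side, loose, 100 mm long (its x), 56 mm wide (its y), only 12 mm thick, about 0.12 kg, solid to push on all sides; origin at the centre of its underside, z up. It starts beside the lane of the bridge, left or right, with its x axis within about 0.2 rad of the bridge's x axis. Either end may go in first
- deep_carrier: the deep carrier: same outline (100 x 56 mm) and colour but 26 mm thick, too high for the bridge; origin at the centre of its underside. It starts on the other side of the lane from the slim carrier. To be left alone
- bridge: low reader bridge, fixed to the bench. Origin on the bench under the middle of the arch; x axis = the direction in which carriers slide in (roughly away from the robot), z up. White arch 40 mm long (x -20 to +20 mm), 92 mm wide; its roof spans 16 mm (headroom) to 30 mm above the bench, with a lens head on top to 45 mm. Lane 64 mm wide (y -32 to +32 mm) between 10 mm high rails
- mouth (a point): middle of the start of the bridge's flared mouth, on the bench, at x = -43 mm in the bridge's frame. The two guide plates are 10 mm high, about 84 mm apart here, narrowing to the lane at x = -20 mm. The carrier slides directly on the bench. A bench centrifuge (fixed, with its lid up) stands to the left of the bridge, farther from the robot than the carriers: keep the gripper's body clear of it
- stop (a point): middle of the near face of the stop bar (10 mm high) at the far end of the lane, on the bench, at x = +50 mm in the bridge's frame. With the slim carrier home against it, the carrier's origin is over the bridge's origin and its near end sticks out to x = -50 mm, clear of the arch and the mouth
- vial_amber: amber glass vial with a black cap, 23 mm across, 45 mm tall, standing beside the bridge; origin at the centre of its underside. A bystander
- vial_small: small amber vial with a red cap, 20 mm across, 36 mm tall, standing on the other side of the bridge; origin at the centre of its underside. A bystander
- petri_stack: two stacked petri dishes, 59 mm across, 31 mm tall; origin at the centre of the underside. A bystander
- timer: white bench timer, 66 x 62 x 18 mm; origin at the centre of its underside. A bystander
- sticky_notes: block of yellow sticky notes, 51 x 51 x 14 mm; origin at the centre of its underside. A bystander

How it is judged (in metres and radians):
At the end, for the whole second after the job is handed in: The slim carrier lies flat and at rest in the lane under the arch, its far end within 4 mm of the stop bar, sideways within 7 mm of the lane's middle and within 0.06 rad of its direction; the deep carrier is within 20 mm of its start (x of slim_carrier in the frame of bridge between -0.004 and 0.004 m and y of slim_carrier in the frame of bridge between -0.007 and 0.007 m and angle between the x axis of slim_carrier and the x axis of bridge, either way round below 0.06 rad and angle between slim_carrier's own z axis and vertical below 0.04 rad and height (world z) of slim_carrier below 0.004 m and linear speed of slim_carrier below 0.01 m/s and distance of deep_carrier from where it was at the start of the episode below 0.02 m); the robot touches nothing.
It fails at once if the slim carrier was lifted more than 8 mm off the bench (height (world z) of slim_carrier above 0.008 m).
It fails at once if the slim carrier was tipped by more than 0.12 rad (angle between slim_carrier's own z axis and vertical above 0.12 rad).
It fails at once if the deep carrier was moved more than 20 mm (distance of deep_carrier from where it was at the start of the episode above 0.02 m).
It fails at once if a bystander (vial, petri dishes, timer, notes) was moved more than 25 mm (distance of any of vial_amber, vial_small, petri_stack, timer, sticky_notes from where it was at the start of the episode above 0.025 m).
It also fails if it takes over 51 s, if anything falls off the work surface, if the arm or the gripper's body presses on something with over 40 N, if the wrist force passes 120 N, or if a joint passes its speed limit or range.

ROBOT

A 6-joint arm with a two-finger parallel gripper is mounted at the origin on a cart in front of the work surface, level with it; the furniture and walls round the work are solid. World frame = base frame: x ahead of the robot, y to its left, z up, the work surface at z = 0. Lengths are in mm, angles in rad, forces in N, time in s.
With the tool pointing down it reaches from about 300 to 775 mm from the base axis. Payload 14.6 kg.
Tool frame: the origin (TCP) lies on the centre line of the jaws, within the pads' length; the fingertips stand 19 mm ahead of it and the grasp point (between the pads) is the TCP (bot.tip_reach is the distance from the TCP to the fingertips, in mm); y points along the fingers, x is the direction in which the jaws open and shut, and the axes are right-handed (so a half turn about y gives the same grasp; the last joint's range is limited). The gripper opens to 85 mm and grips with 20 to 120 N. Pads are 22 mm wide; open, the fingers measure 114 mm over their backs; the gripper's body (76 mm by 85 mm) begins 54 mm behind the grasp point. The pads swing forward as they close: fully open they stand 13 mm farther back than shut.
Start: joints at [1.044, 0.3, 1.521, -0, 1.321, -0.067], TCP at [244.069, 492.869, 212.381] pointing down, gripper open.
Joint ranges: [-3.03, 3.03], [-0.79, 2.21], [0.23, 2.52], [-1.04, 4.18], [0, 3.07], [-2.55, 2.55]. Speed limits (rad/s): [2.22, 2.22, 2.57, 3.14, 3.14, 3.14].

INTERFACE

Orientations are given as a unit quaternion [w, x, y, z].
In Python, from rig import bot gives the robot as it stands. Calls block until the motion is done:
- bot.move_to(position, orientation): joint-space move of the TCP to a pose.
- bot.servo_line(position, attitude=None, speed=150, until_force=None): straight line of the TCP; attitude=None keeps the orientation; speed is the mean speed in mm/s. With until_force (N) it stops when the force on the tool has changed by that much, and returns True; else False.
- bot.move_joints(angles): joint-space move.
- bot.move_gripper(opening, grip_force=None): finger opening in mm; grip_force is the grip in N (None keeps the last); returns when the fingers have stopped.
- bot.dwell(seconds).
- bot.ik(position, orientation): joint angles nearest the present ones, or None.
- bot.read_state(): the state.
- bot.read_camera(name): name is "side" or "top"; returns a dict with "image" (400x640x3 uint8, blue, green, red), "depth" (400x640 float32, mm along the optical axis (not along the pixel's ray), 0 where there is no reading), "fovy" (degrees; the focal length in pixels is half the picture's height over the tangent of half this angle, whatever the lens; pixels are square), "cx", "cy" (the principal point, pixels), "k1" (the pictures are not rectified: a ray, as slopes to the right and down, at radius r is drawn at 1 + k1 r^2 times it, then the intrinsics apply), "eye" and "attitude" of the camera in the world. Camera axes: x right, y down, z forward; pixel columns grow to the right and rows downward; lengths in mm; the calibration is good to about 2 mm. A picture is of the moment at which its call begins.
A pose or a line that the arm cannot do raises bot.MotionError and nothing moves.
- bot.finish_job(): hands the job in, once; it reports no verdict.
The state is a dict: "clock": time; "joint_positions": joint angles; "qvel": joint speeds; "effort": joint torques, N m; "ee_pos": TCP position; "tool_rot": TCP orientation; "ft_force": force on the tool from outside, world axes, zero at the start; "moment": the same for the moment, N m; "grip_width": finger opening in mm.
Only numpy, scipy, OpenCV 4.12 (cv2) and the standard library are available. Lean on these libraries where they do the work, as an engineer would, in place of code of your own. Each camera call takes 0.05 s, during which the arm holds its last target.

## Working session

There is one attempt and no reset: what is moved stays moved. The work goes in short steps, each a Python script; the robot and the scene stay as the last script left them, time stands still between calls to the robot, and variables do not carry over. Pictures are saved under pics/ and viewed, and the job is handed in when it is done.

```bash
ls; mkdir -p pics; python3 - <<'E'
from rig import bot
import cv2,numpy as np
for n in("top","side"):
    c=bot.read_camera(n); cv2.imwrite(f"pics/{n}0.png",c["image"]); np.savez(f"/tmp/{n}0.npz",**c)
    print(n,{k:v for k,v in c.items() if k not in("image","depth")}, (c["depth"]>0).mean())
print(bot.read_state(),bot.tip_reach)
E
```

```text
pics
top {'fovy': 46.93589639461789, 'cx': 315.53344089520425, 'cy': 204.39965632183885, 'k1': -0.006056776325114243, 'eye': array([ 470.32820395, -120.39570808,  950.02461044]), 'attitude': array([ 0.04656195, -0.70222245,  0.70816307, -0.05675114])} 0.99601171875
side {'fovy': 44.97598885451285, 'cx': 317.62650186851073, 'cy': 197.69297687894954, 'k1': -0.041676577327108694, 'eye': array([  635.73703823, -1120.00747041,   432.26098455]), 'attitude': array([-0.56363577,  0.82591196,  0.01349313,  0.00144349])} 0.9959296875
{'clock': 0.1, 'joint_positions': array([ 1.04442469e+00,  3.00446823e-01,  1.52151704e+00,  1.02991197e-05,
        1.32066950e+00, -6.65555095e-02]), 'qvel': array([ 0.00089655, -0.00140748, -0.00234817, -0.00078345,  0.0005345 ,
        0.00062369]), 'effort': array([-3.25424880e-04, -5.44381285e+01, -3.62369549e+01, -1.42605204e-04,
        3.05750000e-03,  1.53491641e-06]), 'ee_pos': array([243.94828333, 492.69364419, 211.86172388]), 'tool_rot': array([-0.60061837,  0.60095778,  0.37257236, -0.37322535]), 'ft_force': array([-0.15804429, -0.51376431,  1.18646152]), 'moment': array([-0.01174155,  0.00864071, -0.01145525]), 'grip_width': 85.39362918368136} 19.0
```

View pics/top0.png

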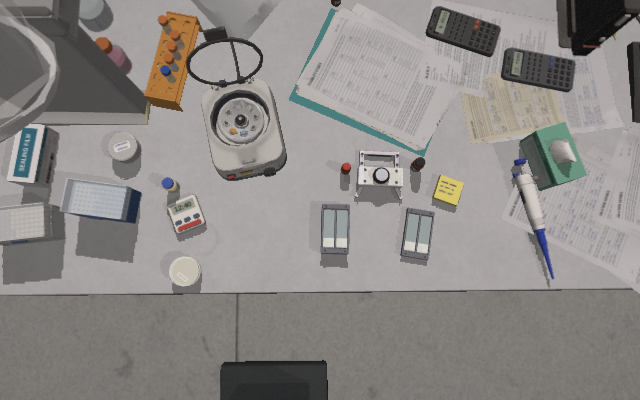

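View pics/side0.png

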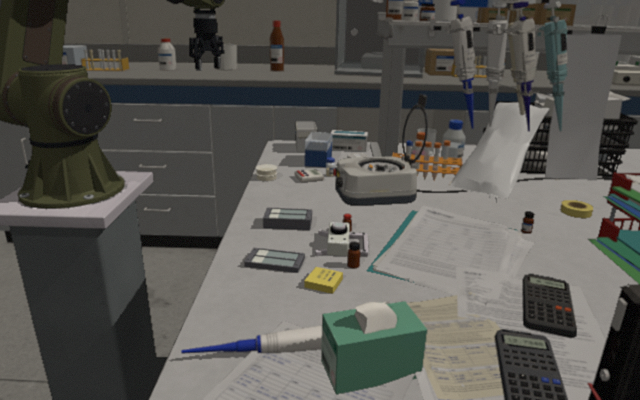

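The top view shows carriers at about (335,229) and (418,234), with the bridge at (380,175). In the side view, the near one at (275,260) looks thin and the far one at (288,218) looks thick. I'll check this with depth.

```bash
cat > h.py <<'E'
import cv2,numpy as np
from scipy.spatial.transform import Rotation as R
def rays(c,px):
    px=np.atleast_2d(np.asarray(px,float)); f=200/np.tan(np.radians(c["fovy"])/2)
    d=(px-[float(c["cx"]),float(c["cy"])])/f; u=d.copy(); k=float(c["k1"])
    for _ in range(20): u=d/(1+k*(u**2).sum(1,keepdims=True))
    a=np.asarray(c["attitude"]); r=R.from_quat(np.r_[a[1:],a[0]])
    return np.asarray(c["eye"]), r.apply(np.c_[u,np.ones(len(u))])
def onplane(c,px,z):
    e,d=rays(c,px); return e+d*((z-e[2])/d[:,2])[:,None]
def cloud(c):
    vv,uu=np.mgrid[0:400,0:640]; e,d=rays(c,np.c_[uu.ravel(),vv.ravel()])
    P=e+d*np.asarray(c["depth"]).reshape(-1,1); return P.reshape(400,640,3)
E
python3 - <<'E'
from h import *
for n in("top","side"):
    c=dict(np.load(f"/tmp/{n}0.npz")); P=cloud(c); np.save(f"/tmp/P{n}.npy",P)
    pts={"top":[(335,229),(418,234),(380,150),(300,200),(381,165),(346,168),(418,163),(448,190)],"side":[(288,218),(275,260),(230,240),(339,230)]}[n]
    for u,v in pts: print(n,u,v,P[v,u].round(1))
c=dict(np.load("/tmp/top0.npz"))
cv2.imwrite("pics/topz.png",cv2.resize(c["image"][135:265,310:470],None,fx=5,fy=5,interpolation=cv2.INTER_CUBIC)[:600])
c=dict(np.load("/tmp/side0.npz"))
cv2.imwrite("pics/sidez.png",cv2.resize(c["image"][195:295,230:390],None,fx=5,fy=5,interpolation=cv2.INTER_CUBIC))
E
```

```text
top 335 229 [ 556.1 -173.1   25.5]
top 418 234 [ 545.7 -343.8   11.5]
top 380 150 [ 7.262e+02 -2.730e+02 -3.000e-01]
top 300 200 [ 620.1 -102.4   -2.2]
top 381 165 [ 6.934e+02 -2.741e+02  1.000e-01]
top 346 168 [ 679.8 -197.1   33.4]
top 418 163 [ 686.6 -341.9   45. ]
top 448 190 [ 636.7 -410.2   11.6]
side 288 218 [ 562.3 -202.    25.8]
side 275 260 [ 550.5 -352.5    9.1]
side 230 240 [ 449.9 -255.    -2. ]
side 339 230 [ 666.2 -281.2   38.4]
```

View pics/topz.png

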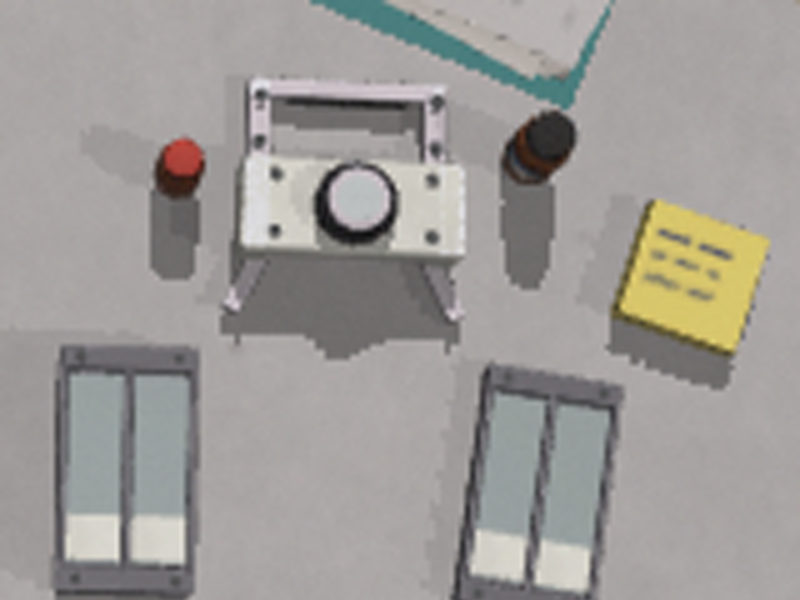

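View pics/sidez.png

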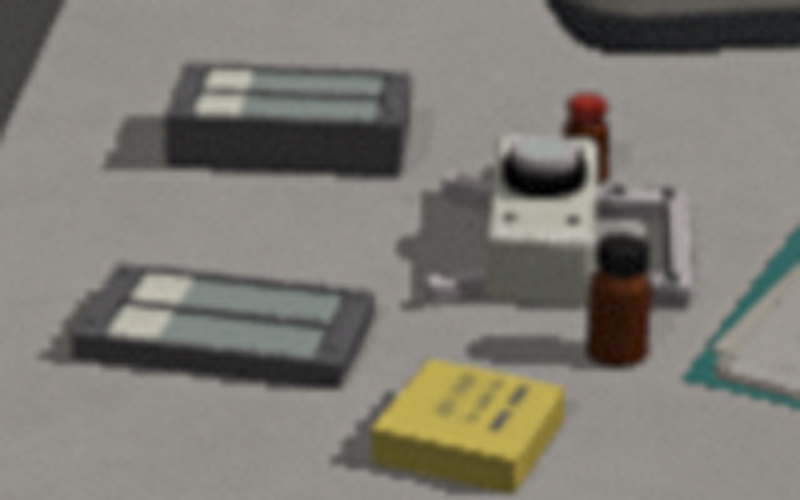

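```bash
cat > m.py <<'E'
from h import *
def carrier(c,zlo=7,zhi=16,z=12,box=(440,760,-420,-90)):
    P=cloud(c); m=((P[...,2]>zlo)&(P[...,2]<zhi)&(P[...,0]>box[0])&(P[...,0]<box[1])&(P[...,1]>box[2])&(P[...,1]<box[3])).astype(np.uint8)
    n,l,s,_=cv2.connectedComponentsWithStats(m); out=[]
    for i in range(1,n):
        if s[i,4]<200: continue
        cn=cv2.findContours((l==i).astype(np.uint8),0,1)[0][0][:,0]
        # subpixel: refine by min area rect on plane
        W=onplane(c,cn,z)[:,:2].astype(np.float32)
        (cx,cy),(w,h),a=cv2.minAreaRect(W); b=cv2.boxPoints(((cx,cy),(w,h),a))
        e=b[1]-b[0] if np.linalg.norm(b[1]-b[0])>np.linalg.norm(b[2]-b[1]) else b[2]-b[1]
        e=e*np.sign(e[0]); out.append((round(cx,1),round(cy,1),round(max(w,h),1),round(min(w,h),1),round(float(np.arctan2(e[1],e[0])),4),int(s[i,4])))
    return out
E
python3 - <<'E'
from m import *
c=dict(np.load("/tmp/top0.npz")); 
print("12:",carrier(c)); print("26:",carrier(c,21,29,26)); 
print("roof:",carrier(c,26,34,30,(600,760,-340,-210)))
print("lens:",carrier(c,38,48,45,(600,760,-340,-210)))
print("rails:",carrier(c,5,14,10,(600,760,-340,-210)))
s=dict(np.load("/tmp/side0.npz"))
for a in [(7,16,12),(21,29,26)]: print("side",carrier(s,*a))
print("roof:",carrier(s,26,34,30,(600,760,-340,-210)))
P=np.load("/tmp/Ptop.npy"); 
im=c["image"]; z=P[135:220,350:410,2].round().astype(int)
for r in range(10,75,3): print(135+r,z[r,::2])
E
```

```text
12: [(704.5, -268.6, 83.9, 32.6, 1.5083, 260), (638.1, -406.2, 52.7, 44.7, -0.339, 400), (547.2, -342.4, 100.0, 57.1, -0.1752, 1308)]
26: [(557.4, -173.0, 100.4, 55.8, -0.0481, 1334)]
roof: [(663.2, -266.4, 90.6, 40.1, 1.5234, 628)]
lens: []
rails: [(705.0, -268.8, 84.3, 32.8, 1.5083, 286)]
side [(549.0, -350.4, 101.0, 65.7, -0.1772, 928), (641.3, -405.0, 53.9, 42.3, -0.335, 317)]
side [(559.5, -181.4, 100.1, 68.0, -0.0264, 572)]
roof: [(664.4, -275.2, 98.4, 39.2, 1.5331, 285)]
145 [-1  0 -1  2 -1 -5 -2  1  1  0 -1 -1  1 -4  0  1  0  0  0  1 -3 -2  1 -2
 -2 -1  0  1  5  2]
148 [-1  0 -2 -3  0 -3 -3 -2 -4 -2  3  3 -1 -1  0 -3  1 -1 -2 -4 -1 -1 -2  2
  0  2 -3  2  1  0]
151 [  0   0  -2  -1   0   8   9   9  10 950   9   9  11   8  12   9   0  -2
  -1   0  -1   0   2   0  -3   0  -3  -2   0   1]
154 [ 1  0 -1  0 -1  7 11  8  9  9  9 11 10 12  8 10  9 11 10 11  8 11 11 11
  9 -2 -1  1  0  0]
157 [-2 -4  2  1  1  8 13  2 -2 -1  1  1  0 -2  2 -5  0  0 -2 -2  1  2  8 10
 10 -6  0 -1  1 -2]
160 [-3 -2 -2 -3 -2  9 12  0  0 -3 -1  0  0  1 -1  1  0 -2 -2  0 -5 -3  3 10
 10  1 -4  1 -5  1]
163 [
[... 906 characters left out ...]
-1 -1 -1  0 -2 -1 -3  4  1  1 -3  0  8
  7  1 -2 -2  0 -4]
193 [ -3   1   0  10  12  -2   1  -2  -3   0  -1  -1  -4   0   0  -2   1  -2
  -2  -2  -1   0   0   6   9   8   1 950   0  -1]
196 [-1  0  6 13  9  0 -3 -1 -1 -1  1 -1 -2  0 -2  1 -1  2 -2 -1  0 -2 -1  1
  8  8  9 -3 -1 -1]
199 [-2  1  0 -1  0  0 -2  2  2 -2 -1  0 -1  1  0  0 -1 -2 -2  1 -4  0 -1  4
  2  6 -3 -3  1  4]
202 [ -3   3  -3  -1  -3  -3  -3   2  -1   1  -1   0   5 950   2  -2   1  -2
   0  -3   0   0   1   1  -3  -2  -3  -1  -2  -2]
205 [-2  0 -1  0  0 -1  0 -1 -3 -2 -2 -1  0  2 -1 -1  4 -3  2 -2  2 -1 -1 -2
 -3 -3 -3  1 -1  1]
208 [-1 -1 -2  0 -2  1 -4 -3  0 -2 -1 -1  1 -3 -2 -3 -2 -4 -1  2 -5 -1 -1 -1
 -3  1 -1 -2 -2 15]
```

Depth confirms the right carrier is slim: its top is at about 12 mm and it measures 100 x 57. The left one is at 26 mm. The roof measures 91 x 40 at 30 mm, which matches the given size.

Plan:
1. Push the slim carrier sideways with two open fingers. This squares it up at the same time.
2. Push its end with the jaws set crosswise.

First I'll approach and touch down to learn the tip height.

```bash
cat >> m.py <<'E'
B=np.array([663.2,-266.4]); TH=-0.055
def b2w(x,y): c,s=np.cos(TH),np.sin(TH); return B+[c*x-s*y,s*x+c*y]
def w2b(p): d=np.asarray(p)-B; c,s=np.cos(TH),np.sin(TH); return np.array([c*d[0]+s*d[1],-s*d[0]+c*d[1]])
def att(yaw): # tool x (jaw) along world yaw, tool y... filled per start pose: y down
    X=np.array([np.cos(yaw),np.sin(yaw),0]); Y=np.array([0,0,-1.]); Z=np.cross(X,Y)
    q=R.from_matrix(np.c_[X,Y,Z]).as_quat(); return np.r_[q[3],q[:3]]
E
python3 - <<'E'
from rig import bot
from m import *
q=bot.read_state()["tool_rot"]; print(R.from_quat(np.r_[q[1:],q[0]]).as_matrix().round(2))
print("slim",w2b((547.2,-342.4)),"deep",w2b((557.4,-173)))
for n,(x,y,yaw) in dict(side=(-115,-140,TH),side2=(-115,-140,TH+np.pi),push=(-180,0,TH+np.pi/2),push2=(-180,0,TH-np.pi/2)).items():
    j=bot.ik([*b2w(x,y),60],att(yaw)); print(n,b2w(x,y),None if j is None else np.round(j,2))
E
```

```text
[[ 0.44 -0.   -0.9 ]
 [ 0.9  -0.    0.44]
 [-0.   -1.    0.  ]]
slim [-111.64670132  -82.26186288] deep [-110.77442832   87.44270141]
side [ 540.67777515 -399.86649175] [-0.69  0.72  1.27 -0.    1.16 -0.64]
side2 [ 540.67777515 -399.86649175] [-0.69  0.72  1.27 -0.    1.16  2.51]
push [ 483.47218138 -256.5049905 ] [-0.55  0.47  1.67 -0.    1.   -2.07]
push2 [ 483.47218138 -256.5049905 ] [-0.55  0.47  1.67 -0.    1.    1.07]
```

```bash
python3 - <<'E'
from rig import bot
from m import *
s=bot.read_state(); q0=s["joint_positions"]
a=np.arctan2(s["ee_pos"][1],s["ee_pos"][0])
j=bot.ik([380*np.cos(a),380*np.sin(a),260],s["tool_rot"]); print(np.round(j,2))
bot.move_joints(j)
j=np.array(j); j[0]=-0.69; j[5]=-0.64; bot.move_joints(j)
bot.move_gripper(60)
p=b2w(-115,-140)
bot.move_to([*p,120],att(TH)); print(bot.read_state()["ee_pos"],bot.tip_reach)
bot.servo_line([*p,40],speed=120)
r=bot.servo_line([*p,5],speed=25,until_force=4)
s=bot.read_state(); print(r,s["ee_pos"],s["ft_force"],s["clock"],s["grip_width"],bot.tip_reach)
c=bot.read_camera("side"); cv2.imwrite("pics/side1.png",c["image"])
c=bot.read_camera("top"); cv2.imwrite("pics/top1.png",c["image"])
E
```

```text
[ 1.01 -0.13  1.88 -0.    1.4  -0.1 ]
[ 540.67174325 -399.81255839  121.20033626] 19.0
False [ 540.7388006  -399.92118866    5.18641081] [ 0.06448739 -0.43666694 -0.62626577] 6.8833 60.1225895863289 19.0
```

View pics/side1.png

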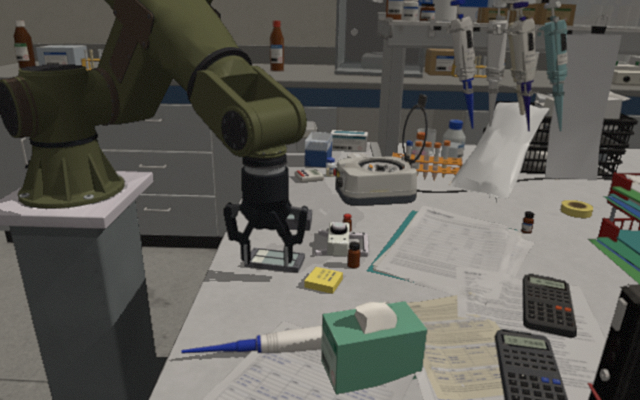

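View pics/top1.png

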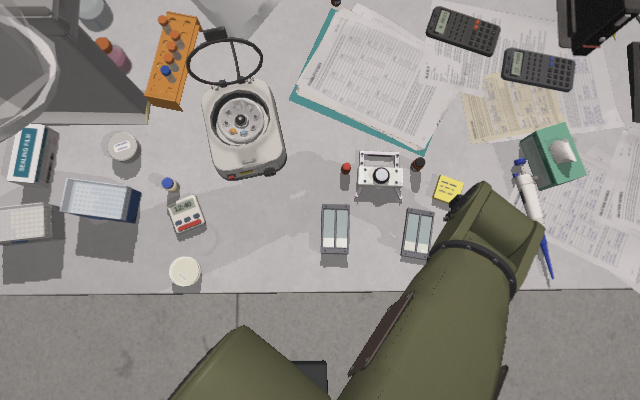

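The fingers straddle just beside the slim carrier, near (265,262) in the side view, and nothing has moved. There is no bench contact at TCP z=5, so I'll go down further with the force guard on.

```bash
python3 - <<'E'
from rig import bot
from m import *
p=b2w(-115,-140)
r=bot.servo_line([*p,-8],speed=20,until_force=4)
s=bot.read_state(); print(r,s["ee_pos"],s["ft_force"],s["clock"])
E
```

```text
False [ 540.76264996 -399.91177649   -7.88935481] [ 0.05890782 -0.41142703  0.38908129] 7.7833
```

```bash
python3 - <<'E'
from rig import bot
from m import *
c=bot.read_camera("side"); np.savez("/tmp/s2.npz",**c)
cv2.imwrite("pics/side2.png",cv2.resize(c["image"][180:290,210:350],None,fx=5,fy=5,interpolation=cv2.INTER_CUBIC))
P=cloud(c); m=(abs(P[...,1]+400)<25)&(P[...,0]>440)&(P[...,0]<605)&(P[...,2]<80)
for z in range(-12,60,6):
    k=m&(abs(P[...,2]-z)<3)&(P[...,2]>-50)
    if k.sum(): print(z,k.sum(),np.percentile(P[k][:,0],[0,10,50,90,100]).round(),P[k][:,1].min().round(),P[k][:,1].max().round())
E
```

```text
-6 32 [443. 454. 476. 572. 596.] -423.0 -376.0
0 1428 [440. 457. 524. 589. 605.] -425.0 -375.0
6 31 [562. 567. 586. 592. 593.] -382.0 -375.0
12 20 [555. 562. 587. 593. 594.] -383.0 -375.0
18 19 [505. 509. 511. 577. 578.] -414.0 -391.0
24 50 [498. 501. 511. 580. 585.] -414.0 -390.0
30 64 [498. 501. 511. 582. 585.] -414.0 -389.0
36 59 [498. 502. 512. 583. 585.] -414.0 -386.0
42 61 [497. 501. 512. 582. 585.] -413.0 -386.0
48 65 [497. 501. 511. 582. 584.] -414.0 -385.0
54 53 [494. 500. 510. 582. 585.] -414.0 -389.0
```

View pics/side2.png

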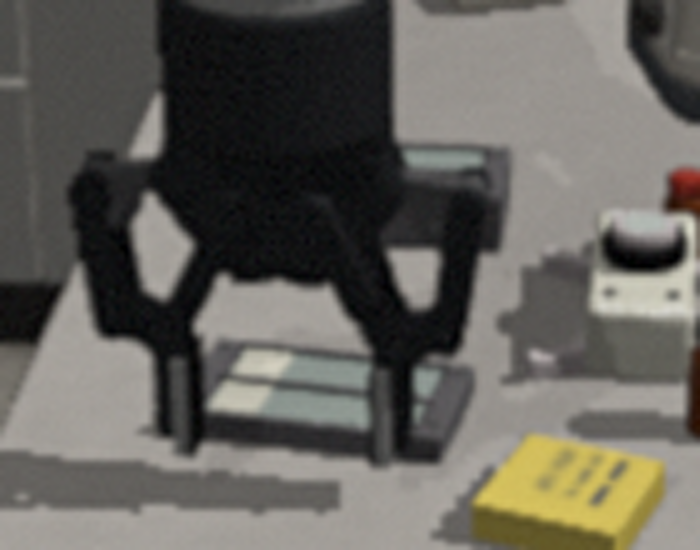

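Two readings disagree. The side depth puts the fingertips at z≈18 mm at y≈-400, but the TCP reads z=-8 and there is no contact force. I'll check this against the palm height and the side-view rays.

```bash
python3 - <<'E'
from m import *
c=dict(np.load("/tmp/s2.npz")); P=cloud(c)
for n,(u,v) in dict(tipL=(246.5,269),tipR=(286.5,271.5),palm=(266,234.5)).items():
    e,d=rays(c,(u,v)); 
    for y in (-411,-438,-389): print(n,y,(e+d[0]*((y-e[1])/d[0,1])).round(1))
for v in range(225,275,3): print(v,P[v,246].round(),P[v,266].round(),P[v,287].round())
E
```

```text
tipL -411 [ 508.6 -411.    22.8]
tipL -438 [ 513.5 -438.    38.4]
tipL -389 [ 504.7 -389.    10.1]
tipR -411 [ 576. -411.   20.]
tipR -438 [ 578.3 -438.    35.7]
tipR -389 [ 574.1 -389.     7.3]
palm -411 [ 543. -411.   88.]
palm -438 [ 546.5 -438.   101.1]
palm -389 [ 540.1 -389.    77.4]
225 [ 510. -407.  102.] [ 543. -410.  105.] [ 560. -202.   10.]
228 [ 473. -197.   -2.] [ 543. -411.  100.] [ 560. -199.    1.]
231 [ 476. -214.   -1.] [ 543. -409.   93.] [ 575. -387.   84.]
234 [ 511. -414.   89.] [ 543. -411.   89.] [ 576. -395.   82.]
237 [ 511. -414.   84.] [ 520. -240.   -1.] [ 577. -403.   81.]
240 [ 510. -412.   78.] [ 522. -252.   -1.] [ 577. -407.   77.]
243 [ 509. -410.   71.] [ 523. -264.   -2.] [ 577. -411.   74.]
246 [ 509. -409.   65.] [ 525. -279.   -1.] [ 577. -412.   69.]
249 [ 509. -409.   59.] [ 530. -314.   11.] [ 577. -413.   64.]
252 [ 508. -406.   52.] [ 531. -325.   10.] [ 577. -414.   59.]
255 [ 508. -409.   48.] [ 532. -334.    9.] [ 577. -414.   53.]
258 [ 508. -408.   42.] [ 533. -345.    9.] [ 577. -413.   47.]
261 [ 508. -406.   35.] [ 535. -360.   11.] [ 577. -411.   40.]
264 [ 508. -408.   31.] [ 536. -368.    9.] [ 577. -412.   35.]
267 [ 507. -408.   25.] [ 536. -371.    5.] [ 577. -411.   29.]
270 [ 507. -408.   19.] [ 536. -371.   -1.] [ 577. -411.   23.]
273 [ 503. -385.   -0.] [ 538. -383.   -0.] [ 577. -412.   18.]
```

The palm (z≈88) and the tips (z≈19) agree with each other, and x and y match. So the true tool height is about 40 mm above what the TCP reports. I'll trust contact and go down slowly with the force guard.

```bash
python3 - <<'E'
from rig import bot
from m import *
p=b2w(-115,-140)
r=bot.servo_line([*p,-16],speed=30,until_force=4)
s=bot.read_state(); print(r,s["ee_pos"],s["ft_force"],s["clock"])
if not r:
    r=bot.servo_line([*p,-40],speed=15,until_force=4)
    s=bot.read_state(); print(r,s["ee_pos"],s["ft_force"],s["clock"])
c=bot.read_camera("side"); P=cloud(c)
for v in range(252,290,3): print(v,P[v,246].round(),P[v,287].round())
E
```

```text
False [ 540.56836241 -399.79326394  -16.31154795] [ 0.47171976 -0.48858835  0.53617875] 8.25
True [ 540.7441853  -399.89863791  -23.87513737] [-0.98548156  1.10339665  6.51607866] 9.0
252 [ 509. -410.   54.] [ 577. -413.   58.]
255 [ 508. -408.   48.] [ 577. -412.   52.]
258 [ 508. -408.   42.] [ 577. -413.   47.]
261 [ 508. -407.   36.] [ 577. -412.   41.]
264 [ 508. -410.   32.] [ 577. -413.   36.]
267 [ 508. -410.   26.] [ 577. -412.   29.]
270 [ 507. -409.   20.] [ 577. -411.   23.]
273 [ 507. -409.   14.] [ 577. -410.   16.]
276 [ 507. -408.    7.] [ 577. -413.   13.]
279 [ 506. -407.    1.] [ 577. -412.    6.]
282 [ 507. -413.   -2.] [ 577. -410.   -1.]
285 [ 508. -421.   -2.] [ 577. -417.   -3.]
288 [ 510. -433.   -1.] [ 578. -430.   -0.]
```

Contact is at a reported z=-23.9, and the camera now shows the tips at the bench (z≈0 at row 281). From here I use the contact reference. I'll raise 3 mm and push sideways.

```bash
python3 - <<'E'
from rig import bot
from m import *
z=-20.5
p=b2w(-115,-140); bot.servo_line([*p,z],speed=20)
f0=bot.read_state()["ft_force"]
r=bot.servo_line([*b2w(-115,-90),z],speed=50,until_force=15); print(r,bot.read_state()["ee_pos"],bot.read_state()["ft_force"]-f0)
r=bot.servo_line([*b2w(-115,-43),z],speed=50,until_force=15); print(r,bot.read_state()["ee_pos"],bot.read_state()["ft_force"]-f0)
c=bot.read_camera("side"); cv2.imwrite("pics/side3.png",c["image"][150:350,150:450])
bot.servo_line([*b2w(-115,-55),z],speed=80)
bot.servo_line([*b2w(-115,-75),100],speed=150)
c=bot.read_camera("top"); cv2.imwrite("pics/top3.png",c["image"]); np.savez("/tmp/t3.npz",**c)
for o in carrier(c): print(o,w2b(o[:2]),o[4]-TH)
print(bot.read_state()["clock"])
E
```

```text
False [ 543.39871164 -350.16842143  -20.46537989] [0.37764612 0.44937736 0.43266833]
False [ 546.01724676 -303.21602156  -20.47475976] [ 1.23348107 -0.17423825 -0.35111403]
(704.6, -268.6, 83.9, 32.8, 1.5063, 257) [41.45833729  0.07917885] 1.5613
(548.4, -261.9, 99.8, 56.3, -0.0571, 1306) [-114.873784     -1.81762171] -0.0020999999999999977
13.0083
```

View pics/top3.png

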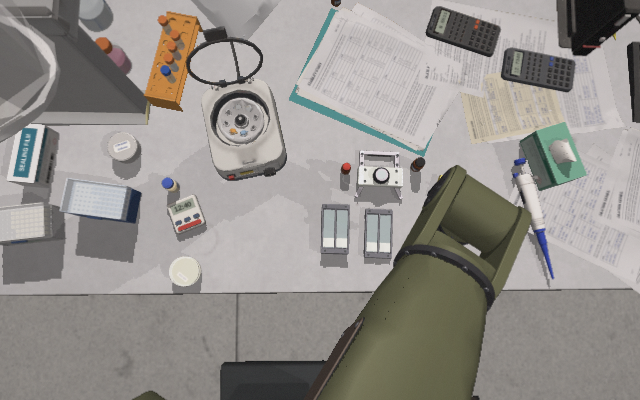

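View pics/side3.png

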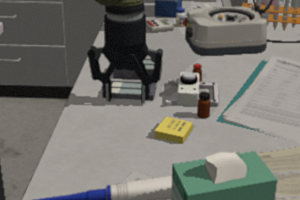

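The top view shows the slim carrier at (378,233), in line with the bridge. It measures x=-114.9, y=-1.8 and yaw ≈0 in the bridge frame, and the deep carrier has not moved. Next is the end push.

```bash
python3 - <<'E'
from rig import bot
from m import *
d=carrier(dict(np.load("/tmp/t3.npz")),21,29,26); print("deep",d)
A=att(TH-np.pi/2)
bot.move_to([*b2w(-197,-2),80],A); bot.move_gripper(24)
bot.servo_line([*b2w(-197,-2),0],speed=120)
r=bot.servo_line([*b2w(-197,-2),-40],speed=15,until_force=4)
s=bot.read_state(); zc=s["ee_pos"][2]; print(r,s["ee_pos"],s["clock"],s["grip_width"])
c=bot.read_camera("side"); cv2.imwrite("pics/side4.png",cv2.resize(c["image"][180:290,180:350],None,fx=4,fy=4)); 
bot.servo_line([*b2w(-197,-2),zc+3.5],speed=20)
np.save("/tmp/zc.npy",zc)
E
```

```text
deep [(557.4, -173.0, 100.4, 55.8, -0.0495, 1316)]
True [ 466.41601667 -257.58619706  -18.89717527] 17.075 23.86739447104559
```

View pics/side4.png

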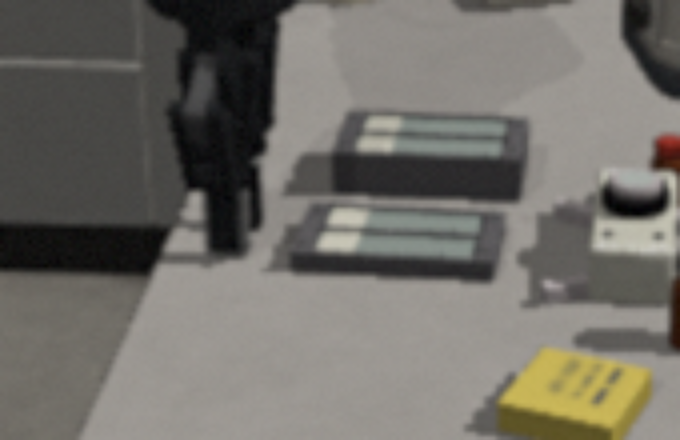

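Fingertips are on the bench behind the carrier, at about (235,250) in the crop. I'll push to just before the mouth and check the alignment.

```bash
python3 - <<'E'
from rig import bot
from m import *
z=float(np.load("/tmp/zc.npy"))+3.5
f0=bot.read_state()["ft_force"]
r=bot.servo_line([*b2w(-157,-2),z],speed=40,until_force=12); print(r,bot.read_state()["ft_force"]-f0)
c=bot.read_camera("top"); cv2.imwrite("pics/top5.png",c["image"][130:300,260:480]); 
for o in carrier(c,7,16): print(o,w2b(o[:2]),o[4]-TH)
print(w2b(bot.read_state()["ee_pos"][:2]),bot.read_state()["clock"])
c=bot.read_camera("side"); cv2.imwrite("pics/side5.png",cv2.resize(c["image"][180:290,180:350],None,fx=4,fy=4)); 
E
```

```text
False [-0.30210848  0.92394626 -0.29206053]
(704.6, -268.6, 83.9, 32.6, 1.5063, 260) [41.45833729  0.07917885] 1.5613
(638.3, -406.2, 52.4, 45.4, -0.3536, 395) [ -17.17722419 -140.95741545] -0.29860000000000003
(588.4, -264.0, 56.3, 55.9, -0.0251, 371) [-74.81882698  -1.71555526] 0.0299
[-157.0852837    -2.01031594] 18.675
```

View pics/top5.png

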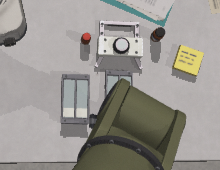

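View pics/side5.png

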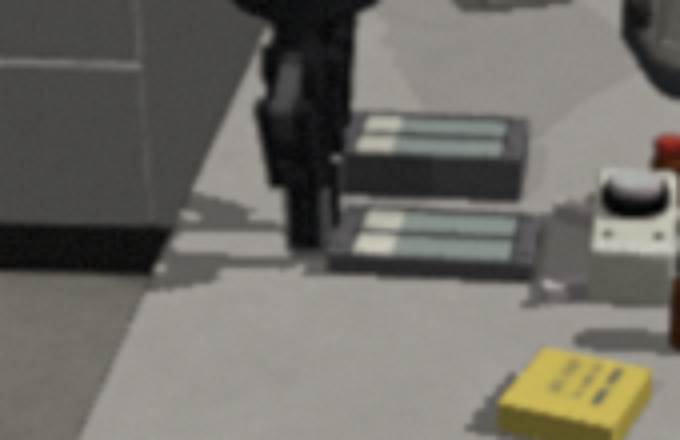

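The carrier's far end is at x≈-47 and it is centred to -1.7 mm, so it is in line with the mouth. I'll continue slowly up to the stop with the force guard on.

```bash
python3 - <<'E'
from rig import bot
from m import *
z=float(np.load("/tmp/zc.npy"))+3.5
f0=bot.read_state()["ft_force"]
r=bot.servo_line([*b2w(-72,-1),z],speed=40,until_force=12); s=bot.read_state(); print(r,w2b(s["ee_pos"][:2]),s["ft_force"]-f0)
if not r:
    r=bot.servo_line([*b2w(-54,-1),z],speed=15,until_force=8); s=bot.read_state(); print(r,w2b(s["ee_pos"][:2]),s["ft_force"]-f0)
print(s["clock"])
c=bot.read_camera("side"); cv2.imwrite("pics/side6.png",cv2.resize(c["image"][180:290,210:380],None,fx=4,fy=4)); 
E
```

```text
False [-72.02567338  -1.02283365] [ 0.07092047 -0.1262499   0.85743549]
True [-59.59042635  -0.91991618] [ 1.27012844 -1.51386503  0.42965243]
21.8417
```

View pics/side6.png

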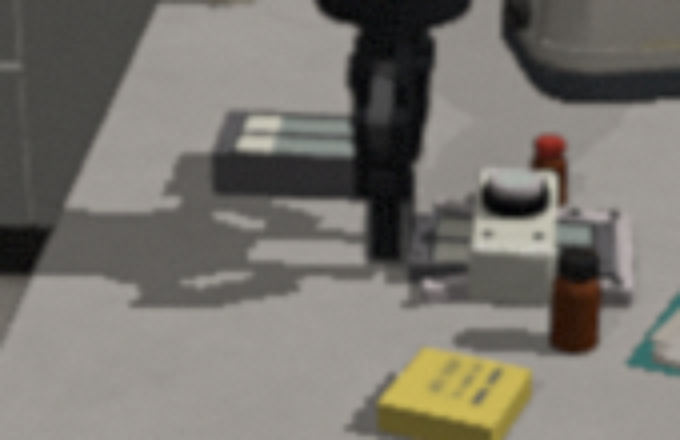

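Force contact came at hand x=-59.6, against an expected -61. I'll draw back and check.

```bash
python3 - <<'E'
from rig import bot
from m import *
z=float(np.load("/tmp/zc.npy"))+3.5
bot.servo_line([*b2w(-85,-1),z],speed=80)
bot.servo_line([*b2w(-150,-1),90],speed=150)
j=np.array(bot.read_state()["joint_positions"]); j2=bot.ik([*b2w(-300,-60),170],att(TH-np.pi/2)); bot.move_joints(j2)
c=bot.read_camera("top"); cv2.imwrite("pics/top7.png",cv2.resize(c["image"][135:265,310:470],None,fx=4,fy=4,interpolation=cv2.INTER_CUBIC)); np.savez("/tmp/t7.npz",**c)
print("deep",carrier(c,21,29,26)); print("roof",carrier(c,26,34,30,(600,760,-340,-210)))
s=bot.read_camera("side"); cv2.imwrite("pics/side7.png",cv2.resize(s["image"][195:275,290:390],None,fx=7,fy=7,interpolation=cv2.INTER_CUBIC)); np.savez("/tmp/s7.npz",**s)
print(bot.read_state()["clock"])
E
```

```text
deep [(557.4, -173.0, 100.4, 55.8, -0.0481, 1328)]
roof [(663.2, -266.5, 90.5, 40.1, 1.5234, 623)]
24.1833
```

View pics/top7.png

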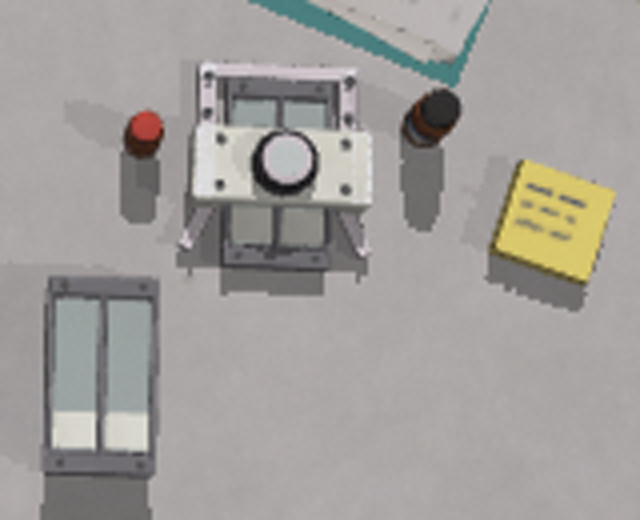

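View pics/side7.png

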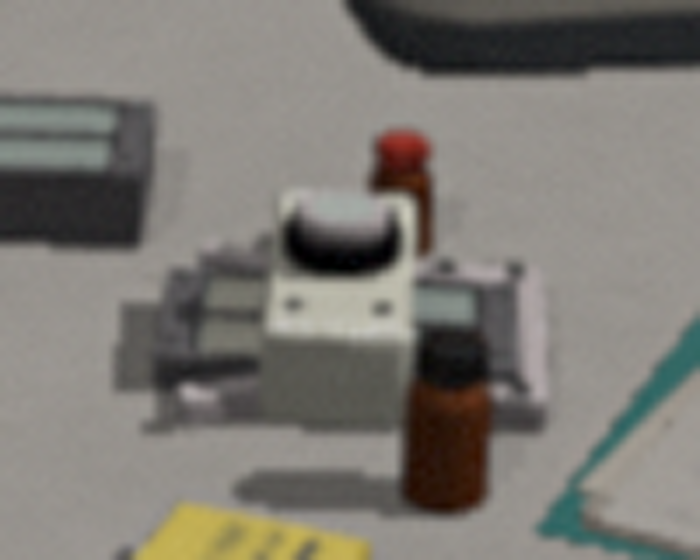

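The top view shows the carrier under the arch. Its far end is against the stop (about row 80 of the crop) and its near end at about row 268 sticks out squarely. I'll measure the near end.

```bash
python3 - <<'E'
from m import *
c=dict(np.load("/tmp/t7.npz")); P=cloud(c)
m=(P[...,2]>6)&(P[...,2]<16)
W=np.stack(np.vectorize(lambda x,y:tuple(w2b((x,y))))(P[...,0],P[...,1]),-1) if 0 else None
vv,uu=np.mgrid[0:400,0:640]; Q=onplane(c,np.c_[uu.ravel(),vv.ravel()],12)[:,:2].reshape(400,640,2)-B
cs,sn=np.cos(TH),np.sin(TH); X=cs*Q[...,0]+sn*Q[...,1]; Y=-sn*Q[...,0]+cs*Q[...,1]
k=m&(X>-60)&(X<-24)&(abs(Y)<31)
n,l,s,_=cv2.connectedComponentsWithStats(k.astype(np.uint8)); i=1+s[1:,4].argmax(); k=l==i
us=np.unique(uu[k]); end=[]
for u in us:
    v=vv[k&(uu==u)].max(); end.append((u,v,X[v,u],Y[v,u]))
end=np.array(end); e=end[2:-2]; e=e[abs(e[:,3])<25]; f=np.polyfit(e[:,3],e[:,2],1); print("near end x",f[1],"(minus ~1 half px) slope",f[0])
kk=k&(X<-44); print("Y range near end",Y[kk].min(),Y[kk].max())
# intensity across near end and far end along centre columns
g=cv2.cvtColor(c["image"],cv2.COLOR_BGR2GRAY)
for u in (370,376,388): print(u,[(v,int(g[v,u]),round(float(X[v,u]),1)) for v in list(range(151,159))+list(range(197,206))])
E
```

```text
near end x -49.17834611431432 (minus ~1 half px) slope -0.009002785217477534
Y range near end -28.887895942940624 27.047495511762172
370 [(151, 201, 56.6), (152, 198, 54.5), (153, 195, 52.3), (154, 102, 50.2), (155, 96, 48.0), (156, 78, 45.9), (157, 80, 43.7), (158, 90, 41.6), (197, 109, -41.1), (198, 94, -43.2), (199, 104, -45.3), (200, 109, -47.4), (201, 63, -49.5), (202, 95, -51.6), (203, 108, -53.7), (204, 110, -55.7), (205, 109, -57.8)]
376 [(151, 185, 57.3), (152, 198, 55.1), (153, 189, 53.0), (154, 118, 50.8), (155, 111, 48.6), (156, 111, 46.5), (157, 109, 44.3), (158, 105, 42.2), (197, 94, -40.5), (198, 74, -42.6), (199, 79, -44.7), (200, 105, -46.8), (201, 72, -48.9), (202, 85, -51.0), (203, 109, -53.1), (204, 110, -55.2), (205, 111, -57.2)]
388 [(151, 172, 58.5), (152, 200, 56.4), (153, 197, 54.2), (154, 197, 52.0), (155, 110, 49.9), (156, 110, 47.7), (157, 103, 45.6), (158, 105, 43.4), (197, 83, -39.3), (198, 108, -41.4), (199, 80, -43.5), (200, 91, -45.6), (201, 107, -47.7), (202, 63, -49.8), (203, 110, -51.9), (204, 111, -54.0), (205, 108, -56.1)]
```

The near end is at about -50, which is home. The far end meets the stop bar with no gap, y≈-1 mm and yaw≈0.01 rad. The hand is clear, so I'm handing in.

```bash
python3 - <<'E'
from rig import bot
s=bot.read_state(); print(s["clock"],s["ee_pos"],s["ft_force"]); bot.finish_job()
E
```

```text
24.1833 [ 361.25042657 -309.3391246   169.01343415] [-0.31521158 -0.0468808  -0.3759474 ]
the job is handed in; nothing more can be done
```

The slim carrier is home under the arch, and I handed the job in at 24.2 s, within the 51 s limit; no verdict is reported. It was the right-hand carrier, with its top at about 12 mm. I pushed it sideways into line with two open fingers, then pushed its end through the mouth until an 8 N rise in force at the stop. Then I drew the hand back clear.

**Last checks, in the bridge frame:**
- **Fit against the stop:** the near end is at about -49 to -50 mm (nominal -50), and the top view shows no gap between the far end and the stop bar.
- **Alignment:** it is about 1 mm off the lane's middle sideways, and within about 0.01 rad of its direction.
- **Other objects:** the deep carrier measured the same as at the start. The vials and sticky notes looked unmoved. I did not measure the timer or petri dishes afterwards; the hand did not work near them.

**Disagreement:** the reported TCP height did not match the cameras or contact. The fingertips met the bench at reported z of -24 mm (jaws at 60 mm) and -19 mm (jaws at 24 mm). The stated 19 mm tip reach implies about +10 to +19 mm. I set the heights from force-guarded touchdowns instead. x and y agreed with the cameras to about 2 mm.

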